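# Load the green specimen mounts into their fitting dishes

## Task

Put each of the four green resin specimen mounts into the aluminium dish made for its shape and size: the small, medium and large round ones into the small, medium and large round dishes, and the rectangular one lengthwise into the rectangular dish. Lower each one in rather than dropping it, so that it lies flat on the dish floor with its polished steel face up, let go of it, and leave the two black mounts where they stand.

Things in the scene. Friction and masses are not known exactly. Their poses are not given: they have to be found in the camera images.
- green_small: Small specimen mount: upright round puck of green resin, 25 mm in diameter, 30 mm high, 20 to 45 g, flat polished top with a round steel inlay. Origin: centre of its underside; z up. Loose, stands on the bench with its steel-inlaid polished face up.
- green_medium: Medium specimen mount: upright round puck of green resin, 38 mm in diameter, 30 mm high, 40 to 85 g, flat polished top with a round steel inlay. Origin: centre of its underside; z up. Loose, stands on the bench with its steel-inlaid polished face up.
- green_large: Large specimen mount: upright round puck of green resin, 50 mm in diameter, 30 mm high, 70 to 140 g, flat polished top with a round steel inlay. Origin: centre of its underside; z up. Loose, stands on the bench with its steel-inlaid polished face up.
- green_block: Rectangular specimen mount: rectangular block of green resin, 55 mm long (its x axis) by 30 mm wide (its y axis), 30 mm high, 65 to 125 g, flat polished top with an oblong steel inlay. Origin: centre of its underside; z up. Loose, stands on the bench with its steel-inlaid polished face up.
- black_round: Bystander, to be left alone: upright round puck of black resin, 38 mm in diameter, 30 mm high, 60 g, with a round steel inlay on top. Origin: centre of its underside; z up. Loose.
- black_block: Bystander, to be left alone: rectangular block of black resin, 55 mm long (its x axis) by 30 mm wide (its y axis), 30 mm high, 90 g, flat polished top with an oblong steel inlay. Origin: centre of its underside; z up. Loose.
- dish_small: Small round aluminium specimen dish with a blue floor: recess 41 mm in diameter and 5 mm deep, outer diameter 53 mm, rim 8 mm above the bench, inner floor 3 mm above the bench. Origin: centre of its underside, at bench height; z up. Fixed to the bench, its place changes between starts.
- dish_medium: Medium round aluminium specimen dish with a blue floor: recess 54 mm in diameter and 5 mm deep, outer diameter 66 mm, rim 8 mm above the bench, inner floor 3 mm above the bench. Origin: centre of its underside, at bench height; z up. Fixed to the bench, its place changes between starts.
- dish_large: Large round aluminium specimen dish with a blue floor: recess 66 mm in diameter and 5 mm deep, outer diameter 78 mm, rim 8 mm above the bench, inner floor 3 mm above the bench. Origin: centre of its underside, at bench height; z up. Fixed to the bench, its place changes between starts.
- dish_block: Rectangular aluminium specimen dish with a blue floor: recess 71 mm long (its x axis) by 46 mm wide (its y axis) and 5 mm deep, outside 83 by 58 mm, rim 8 mm above the bench, inner floor 3 mm above the bench. Origin: centre of its underside, at bench height; z up. Fixed to the bench, its place and yaw change between starts.
There are look-alikes about, which are no part of the job. Leave any orange or pink look-alike of the dish_large alone.

How it is judged:
By the outcome, as a careful person would: the job done as asked, in the order asked, and still so for the second after the job is handed in, with the robot touching nothing.
It also fails if it takes over 99 s, if anything falls off the work surface, if the arm or the gripper's body presses on something with over 40 N, if the wrist force passes 120 N, or if a joint passes its speed limit or range.

## Robot

A 7-joint arm with a two-finger parallel gripper is mounted at the origin on the work surface. World frame = base frame: x ahead of the robot, y to its left, z up, the work surface at z = 0. Lengths are in m, angles in rad, forces in N, time in s.
With the tool pointing down it reaches from about 0.425 to 0.8 m from the base axis. Payload 8.3 kg.
Tool frame: the origin (TCP) lies midway between the tips of the shut fingers; the grasp point (between the pads) lies 19 mm behind it; z points along the fingers, y is the line along which they close (so a half turn about z gives the same grasp; the last joint's range is limited). The gripper opens to 85 mm and grips with 20 to 120 N. Pads are 22 mm wide; open, the fingers measure 114 mm over their backs; the gripper's body (76 mm by 85 mm) begins 54 mm behind the grasp point. The pads swing forward as they close: fully open they stand 13 mm farther back than shut.
Start: joints at [1.089, 0.383, 0.016, 1.37, -0.006, 1.388, -0.046], TCP at [0.254, -0.571, 0.231] pointing down, gripper open.
Joint ranges: [-2.95, 2.95], [-0.25, 2.06], [-1.52, 1.56], [0.18, 2.33], [-1.44, 4.58], [0.02, 2.06], [-3.01, 3.01]. Speed limits (rad/s): [2.39, 2.39, 3.01, 3.01, 3.14, 3.14, 3.14].

## Interface

Orientations are given as [roll, pitch, yaw] about the fixed x, y, z axes, in that order (R = Rz(yaw) Ry(pitch) Rx(roll)).
In Python, from plant import bot, imaging gives the robot as it stands.
- The arm moves only by the shell command python3 -m creep 'ROWS' [OPENING] [FORCE]. ROWS is text: rows parted by semicolons, each of 6 numbers parted by spaces: the shift along the world's x, y, z each as a share of 300 mm, from -1 to 1, then the turn, a rotation vector about the world's x, y, z each as a share of 45 degrees, from -1 to 1. A call has exactly 5 rows; each row is the pose to reach, as a shift and turn from the pose commanded when the call began; what a row does not reach only later rows make up. A row lasts 1/8 s, in which the tool goes at most 62.5 mm and 10.7 degrees, less where a joint would pass 70% of its speed; a pose out of reach is approached as far as the arm can. A call with a number of a shift or a turn outside -1 to 1 is refused whole. A call with a gripper value outside its range is refused whole. OPENING is the opening, from -1 (shut) to 1 (fully open), set as the call begins (- or left out, the last holds). The fingers move at their own pace and stop on an object; FORCE is the grip in N (left out, the last holds). Time passes only in rows, so rows that repeat a pose let the fingers close, or fill a call up. It gives the time, the measured TCP pose, the force, the opening and the grip force at its end, in the units of the state.
- bot.state(): the state, without advancing time (a new reading comes with each control period).
- imaging.read_camera(name): name is "side" or "top"; returns the picture (400x640x3 uint8, red, green, blue); there is no depth.
- imaging.camera_model(name): a dict with "fx", "fy", "cx", "cy" (pixels), "extrinsics" (4x4, takes a point from world to camera coordinates). Camera axes: x right, y up, looking along -z (the intrinsics and any distortion apply to the point x, -y, -z); pixel columns grow to the right and rows downward; lengths in m; the calibration is good to about 2 mm. A picture is of the moment at which its call begins. camera_model takes no time and is no camera call.
- bot.job_done(): hands the job in; it is judged then, once.
The state is a dict: "t": time; "joints": joint angles; "qd": joint speeds; "joint_torque": joint torques, N m; "ee_pos": TCP position; "tcp_rot": TCP orientation; "force": force on the tool from outside, world axes, zero at the start; "wrist_torque": the same for the moment, N m; "opening": finger opening in m; "gripper_force": force on a finger pad.
Only numpy, scipy, OpenCV 4.12 (cv2) and the standard library are available. Lean on these libraries where they do the work, as an engineer would, in place of code of your own. Each camera call takes 0.05 s, during which the arm holds its last target. There are 200 camera calls.

## Working session

There is one attempt and no reset: what is moved stays moved. The work goes in short steps, Python scripts to look and compute and a shell command to move; the robot and the scene stay as the last step left them, time stands still between calls to the robot, and variables do not carry over. Pictures are saved under pics/ and viewed, at most 14 in all, crops included, and the job is handed in when it is done.

```bash
mkdir -p pics; ls; python3 - <<'E'
from plant import bot, imaging
import cv2,numpy as np
for n in("top","side"):
    im=imaging.read_camera(n); cv2.imwrite(f"pics/{n}0.png",im[:,:,::-1]); m=imaging.camera_model(n); print(n,m)
print(bot.state())
E
```

```text
pics
top {'fx': 505.59448757906296, 'fy': 505.59448757906296, 'cx': 317.6520317686337, 'cy': 200.34617347623288, 'extrinsics': array([[-9.88600706e-05, -9.99735010e-01,  2.30195668e-02,
         4.46144711e-02],
       [ 9.97956054e-01,  1.37240759e-03,  6.38892094e-02,
        -5.17158689e-01],
       [-6.39038716e-02,  2.29788322e-02,  9.97691470e-01,
        -1.47970837e+00],
       [ 0.00000000e+00,  0.00000000e+00,  0.00000000e+00,
         1.00000000e+00]])}
side {'fx': 426.4880034033219, 'fy': 426.4880034033219, 'cx': 320.9830484285654, 'cy': 195.43199999862676, 'extrinsics': array([[-0.94841469, -0.31655006,  0.01748243,  0.51307638],
       [ 0.24661424, -0.70198041,  0.66813541, -0.11743956],
       [-0.19922598,  0.63798085,  0.74383428, -1.04296149],
       [ 0.        ,  0.        ,  0.        ,  1.        ]])}
{'t': 0.1, 'joints': array([ 1.08907677,  0.38413093,  0.01638586,  1.37102086, -0.00630096,
        1.38818573, -0.04648633]), 'qd': array([-0.00019808, -0.00155748,  0.00054001, -0.0018001 , -0.00134179,
        0.00132365, -0.00209366]), 'joint_torque': array([ 3.45543915e-03, -6.29134011e+01,  8.47466402e-01, -3.72759676e+01,
        1.67808670e-02,  1.04752608e-02,  7.44609861e-05]), 'ee_pos': array([ 0.25402907, -0.57056949,  0.23040614]), 'tcp_rot': array([-3.13989728e+00,  2.49903976e-05,  4.18886618e-01]), 'force': array([-0.53920308,  0.31784312, -0.19582143]), 'wrist_torque': array([-0.04416625,  0.01500365, -0.00872996]), 'gripper_force': 0.0, 'opening': 0.08543748226910977}
```

View pics/top0.png

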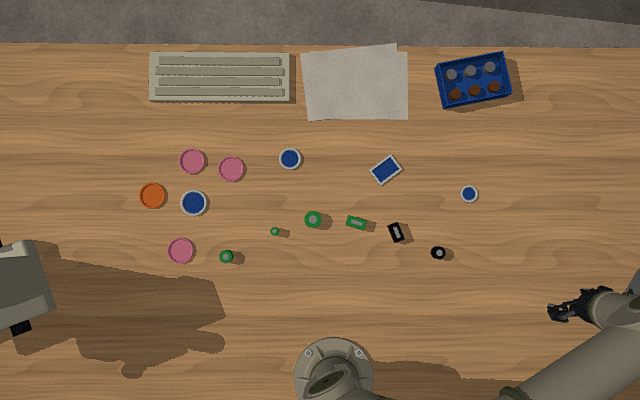

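View pics/side0.png

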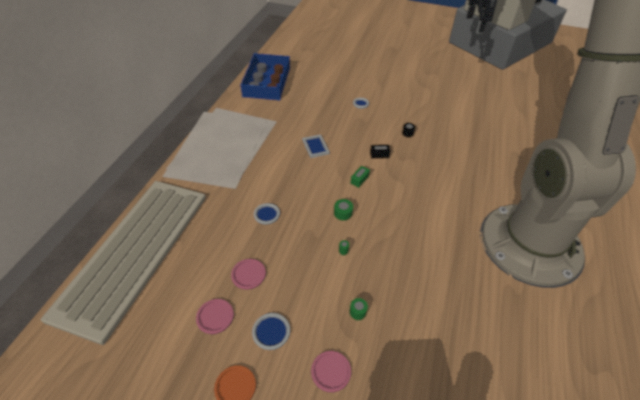

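Top view: blue-floored dishes at (194,203) large, (290,159) medium, (469,194) small and (386,170) rectangular. Green mounts are at (275,231) small, (226,256) medium?, (313,219) large? and (357,222) block. Look-alikes to avoid are the pink dishes at (192,161), (232,169) and (181,250), the orange dish at (153,196), the black mounts at (397,232) and (438,253), and the blue box at (473,80). The side view shows the same set. Next I measure and crop.

```bash
cat > h.py <<'E'
from plant import bot, imaging
import cv2,numpy as np
def ray(m,u,v,z):
    E=m["extrinsics"];R,t=E[:3,:3],E[:3,3];c=-R.T@t
    d=R.T@np.array([(u-m["cx"])/m["fx"],-(v-m["cy"])/m["fy"],-1]);return (c+d*(z-c[2])/d[2])
def blobs(n,kind,img=None):
    """kind green: hull of the mount silhouette at mid height; blue: dish floor"""
    im=imaging.read_camera(n) if img is None else img
    m=imaging.camera_model(n);hsv=cv2.cvtColor(im,cv2.COLOR_RGB2HSV)
    lo,hi,z={"green":((50,90,40),(85,255,255),.015),"blue":((100,120,40),(125,255,255),.003)}[kind]
    k=cv2.inRange(hsv,lo,hi);out=[]
    for c in cv2.findContours(k,cv2.RETR_EXTERNAL,cv2.CHAIN_APPROX_NONE)[0]:
        c=cv2.convexHull(c)
        if cv2.contourArea(c)<25: continue
        p=np.array([ray(m,*q[0],z)[:2] for q in c],np.float32)*1000
        M=cv2.moments(p);r=cv2.minAreaRect(p)
        e=cv2.boxPoints(r);a,b=e[1]-e[0],e[2]-e[1];L=a if np.hypot(*a)>np.hypot(*b) else b
        px=c[:,0].mean(0).astype(int)
        out.append((px,np.round([M["m10"]/M["m00"],M["m01"]/M["m00"],*sorted(r[1]),np.degrees(np.arctan2(L[1],L[0]))%180],1)))
    return out
E
python3 - <<'E'
from h import *
im={n:imaging.read_camera(n) for n in("top","side")}
for k in("green","blue"):
    for n in im:
        for px,r in blobs(n,k,im[n]): print(k,n,px,r)
cv2.imwrite("pics/crop.png",cv2.resize(im["top"][135:275,130:490,::-1],None,fx=2.2,fy=2.2,interpolation=cv2.INTER_CUBIC))
E
```

```text
green top [225 255] [353.6 314.6  35.   37.9  90.6]
green top [273 230] [427.6 172.9  20.8  22.8 135.1]
green top [356 222] [452.2 -68.4  29.2  55.4  73.3]
green top [311 218] [462.3  60.7  47.2  47.3  90. ]
green side [358 308] [354.2 311.5  34.6  48.6  87.8]
green side [344 248] [427.1 171.4  19.1  37.5 106.7]
green side [343 208] [462.4  57.6  43.8  67.1 107.2]
green side [359 175] [453.1 -70.3  34.2  72.3  74.3]
blue top [192 201] [511.5 413.7  58.2  59.1  45.3]
blue top [468 193] [ 539.3 -409.2   33.2   33.5   90.1]
blue top [384 168] [ 611.9 -158.4   42.7   68.   126.8]
blue top [289 159] [6.436e+02 1.290e+02 4.490e+01 4.530e+01 2.000e-01]
blue top [479  82] [ 888.8 -429.1  141.7  219.3  101.5]
blue side [270 332] [512.5 413.2  55.2  55.9  46.9]
blue side [265 213] [645.8 127.6  36.3  43.6  19.3]
blue side [315 145] [ 612.6 -161.5   35.3   55.3  124.4]
blue side [262  75] [ 900.1 -457.   142.4  268.6  102.1]
blue side [453   2] [  364.4 -1286.7    51.3   198.7    20.8]
```

View pics/crop.png

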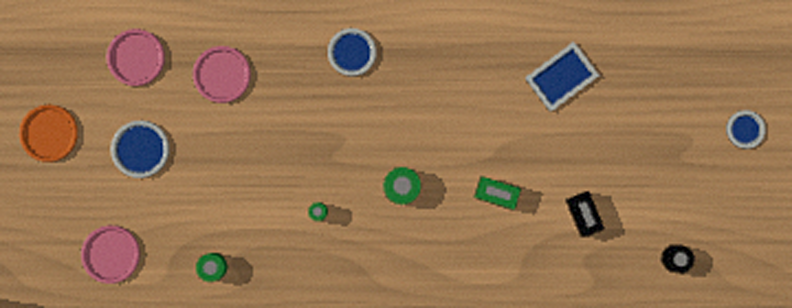

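The crop confirms the choice: the medium green puck is the one at far left, the large one is centre, and the plain-blue dishes are the four targets. First move: the approach to the small mount.

```bash
python3 -m creep '.1 .17 -.05 0 0 .2;.2 .33 -.1 0 0 .4;.3 .5 -.16 0 0 .6;.4 .67 -.2 0 0 .8;.5 .83 -.25 0 0 1' 1 60
python3 -m creep '.04 .18 0 0 0 0;.08 .36 0 0 0 0;.12 .54 0 0 0 0;.16 .72 0 0 0 0;.2 .9 0 0 0 0' 
python3 -m creep '-.02 .16 0 0 0 0;-.05 .32 0 0 0 0;-.08 .5 0 0 0 0;-.1 .65 0 0 0 0;-.1 .74 0 0 0 0'
```

```text
t: 0.82
ee_pos: [0.405, -0.3201, 0.1561]
tcp_rot: [3.141, 0.0, 1.21]
force: [1.4, -0.8, -0.3]
opening: 0.0858
gripper_force: 0.0
t: 1.45
ee_pos: [0.4643, -0.0503, 0.1564]
tcp_rot: [3.141, 0.0, 1.204]
force: [1.1, 0.1, -0.4]
opening: 0.0853
gripper_force: 0.0
t: 2.08
ee_pos: [0.4333, 0.1726, 0.1565]
tcp_rot: [3.141, -0.0, 1.207]
force: [0.5, -0.5, -0.8]
opening: 0.0854
gripper_force: 0.0
```

```bash
python3 -m creep '-.02 0 -.15 0 0 0;-.02 0 -.3 0 0 0;-.02 0 -.42 0 0 0;-.02 0 -.49 0 0 0;-.02 0 -.495 0 0 0'
python3 -m creep '0 0 0 0 0 0;0 0 0 0 0 0;0 0 0 0 0 0;0 0 0 0 0 0;0 0 0 0 0 0' -1 50
python3 -m creep '0 0 0 0 0 0;0 0 0 0 0 0;0 0 0 0 0 0;0 0 0 0 0 0;0 0 0 0 0 0'
```

```text
t: 2.7
ee_pos: [0.4269, 0.1696, 0.0065]
tcp_rot: [-3.139, 0.002, 1.204]
force: [0.7, 0.1, 0.5]
opening: 0.0854
gripper_force: 0.0
t: 3.32
ee_pos: [0.4287, 0.1701, 0.0086]
tcp_rot: [3.14, -0.0, 1.204]
force: [-1.9, -1.3, 7.8]
opening: 0.0239
gripper_force: 48.7
t: 3.95
ee_pos: [0.4287, 0.1701, 0.0087]
tcp_rot: [3.14, -0.0, 1.204]
force: [-2.1, -0.9, 7.0]
opening: 0.0232
gripper_force: 48.7
```

```bash
python3 -m creep '0 0 .03 0 0 0;0 0 .1 0 0 0;0 0 .2 0 0 0;0 0 .3 0 0 0;0 0 .35 0 0 0'
python3 -m creep '.05 -.1 0 0 0 0;.13 -.26 0 0 0 0;.22 -.44 0 0 0 0;.31 -.62 0 0 0 0;.4 -.8 0 0 0 0'
python3 -m creep '0 -.18 0 0 0 0;0 -.37 0 0 0 0;0 -.56 0 0 0 0;0 -.75 0 0 0 0;0 -.9 0 0 0 0'
python3 -m creep '-.01 -.1 0 0 0 0;-.02 -.18 0 0 0 0;-.03 -.23 0 0 0 0;-.03 -.23 0 0 0 0;-.03 -.23 0 0 0 0'
```

```text
t: 4.58
ee_pos: [0.4289, 0.1704, 0.1147]
tcp_rot: [3.139, -0.001, 1.204]
force: [-0.1, -0.7, -0.5]
opening: 0.0229
gripper_force: 49.0
t: 5.2
ee_pos: [0.5486, -0.0718, 0.1126]
tcp_rot: [-3.141, 0.0, 1.204]
force: [1.1, 0.7, -0.8]
opening: 0.0234
gripper_force: 49.1
t: 5.82
ee_pos: [0.5471, -0.3429, 0.1121]
tcp_rot: [-3.141, 0.001, 1.202]
force: [0.7, 0.5, -0.2]
opening: 0.0236
gripper_force: 49.1
t: 6.45
ee_pos: [0.54, -0.4072, 0.1129]
tcp_rot: [3.142, -0.001, 1.206]
force: [0.8, 0.7, 0.6]
opening: 0.023
gripper_force: 49.1
```

```bash
python3 - <<'E'
from h import *
t=imaging.read_camera("top");s=imaging.read_camera("side")
for n,i in(("top",t),("side",s)):
    for px,r in blobs(n,"green",i):print(n,px,r)
print(bot.state()["ee_pos"])
a=cv2.resize(t[140:260,400:540,::-1],None,fx=2.8,fy=2.8);b=cv2.resize(s[40:160,290:430,::-1],None,fx=2.8,fy=2.8)
cv2.imwrite("pics/small1.png",np.hstack([a,b]))
E
```

```text
top [225 255] [353.6 314.6  35.   37.9  90.6]
top [356 222] [452.2 -68.4  29.2  55.4  73.3]
top [311 218] [462.3  60.6  47.2  47.3  90. ]
top [479 188] [ 553.5 -437.9   16.6   31.   111.7]
side [358 308] [354.2 311.5  34.3  49.   91.7]
side [343 208] [462.4  57.6  43.8  67.1 107.2]
side [358 176] [453.3 -70.3  34.7  73.6  73.8]
side [361  72] [ 579.  -571.2   14.3   64.7  105. ]
[ 0.54001883 -0.40725388  0.113002  ]
```

View pics/small1.png

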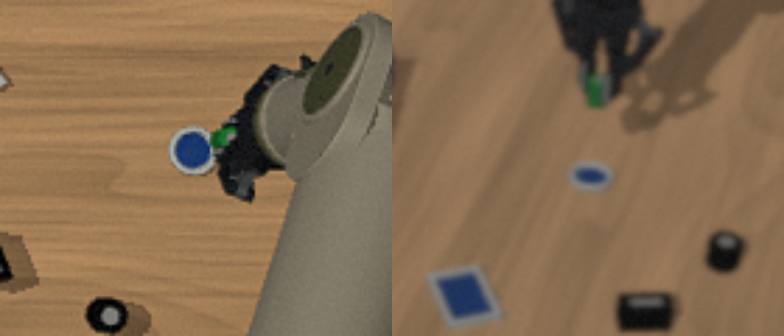

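The small puck is held upright, with the small dish directly below it. Lowering and releasing.

```bash
python3 -m creep '0 -.01 -.12 0 0 0;0 -.01 -.22 0 0 0;0 -.01 -.29 0 0 0;0 -.01 -.325 0 0 0;0 -.01 -.335 0 0 0'
python3 -m creep '0 0 0 0 0 0;0 0 0 0 0 0;0 0 0 0 0 0;0 0 0 0 0 0;0 0 0 0 0 0'
python3 -m creep '0 0 0 0 0 0;0 0 0 0 0 0;0 0 0 0 0 0;0 0 0 0 0 0;0 0 0 0 0 0' 1
python3 -m creep '0 0 .05 0 0 0;0 0 .15 0 0 0;0 0 .3 0 0 0;0 0 .42 0 0 0;0 0 .45 0 0 0'
```

```text
t: 7.18
ee_pos: [0.5394, -0.4117, 0.0122]
tcp_rot: [-3.142, -0.0, 1.205]
force: [-0.7, -0.2, 0.1]
opening: 0.0232
gripper_force: 49.1
t: 7.8
ee_pos: [0.5392, -0.412, 0.0124]
tcp_rot: [3.142, -0.0, 1.204]
force: [0.5, -0.4, 0.3]
opening: 0.0231
gripper_force: 49.1
t: 8.43
ee_pos: [0.5392, -0.4119, 0.0123]
tcp_rot: [-3.142, -0.0, 1.204]
force: [-0.2, 0.3, 1.0]
opening: 0.0857
gripper_force: 0.0
t: 9.05
ee_pos: [0.5408, -0.4128, 0.1519]
tcp_rot: [3.135, 0.002, 1.204]
force: [0.4, 0.2, -0.4]
opening: 0.0858
gripper_force: 0.0
```

```bash
python3 -m creep '0 .15 0 0 0 0;0 .35 0 0 0 0;0 .55 0 0 0 0;0 .75 0 0 0 0;0 .95 0 0 0 0'
python3 -m creep '-.02 .2 0 0 0 0;-.04 .4 0 0 0 0;-.06 .6 0 0 0 0;-.08 .8 0 0 0 0;-.1 .95 0 0 0 0'
python3 -m creep '-.12 .12 0 0 0 0;-.25 .25 0 0 0 0;-.37 .37 0 0 0 0;-.48 .48 0 0 0 0;-.52 .52 0 0 0 0'
python3 -m creep '0 0 0 0 0 0;0 0 0 0 0 0;0 0 0 0 0 0;0 0 0 0 0 0;0 0 0 0 0 0'
python3 - <<'E'
from h import *
im=imaging.read_camera("top");print([(p,r) for p,r in blobs("top","green",im)])
b=blobs("top","blue",im);print(b)
cv2.imwrite("pics/small2.png",np.hstack([cv2.resize(i[::,::,::-1],None,fx=4,fy=4) for i in(im[165:225,430:510],imaging.read_camera("side")[75:135,320:400])]))
E
```

```text
t: 9.68
ee_pos: [0.5386, -0.125, 0.1471]
tcp_rot: [-3.141, 0.0, 1.204]
force: [1.4, 0.7, -0.1]
opening: 0.0851
gripper_force: 0.0
t: 10.3
ee_pos: [0.5081, 0.1609, 0.1473]
tcp_rot: [-3.141, -0.0, 1.206]
force: [0.3, -0.4, -0.2]
opening: 0.0857
gripper_force: 0.0
t: 10.92
ee_pos: [0.3506, 0.316, 0.1473]
tcp_rot: [-3.141, -0.0, 1.209]
force: [0.2, -0.2, -0.4]
opening: 0.0851
gripper_force: 0.0
t: 11.55
ee_pos: [0.3535, 0.3137, 0.1472]
tcp_rot: [-3.141, 0.0, 1.203]
force: [0.1, 0.1, 0.0]
opening: 0.0852
gripper_force: 0.0
[(array([227, 255]), array([354.4, 309.7,  26.3,  35.1,   0.6])), (array([356, 222]), array([452.2, -68.4,  29.2,  55.4,  73.3])), (array([311, 218]), array([462.3,  60.6,  47.2,  47.3,  90. ])), (array([469, 192]), array([ 540.9, -411.1,   21. ,   30.3,   90.1]))]
[(array([192, 201]), array([511.5, 413.5,  58.2,  59.1,  45.3])), (array([467, 194]), array([ 538.5, -406.8,   27. ,   35.1,   17.5])), (array([384, 169]), array([ 611.8, -158.4,   42.7,   67.5,  126.8])), (array([289, 159]), array([6.437e+02, 1.290e+02, 4.490e+01, 4.530e+01, 2.000e-01])), (array([477,  81]), array([ 888.9, -429.1,  141.7,  219.3,  101.5]))]
```

View pics/small2.png

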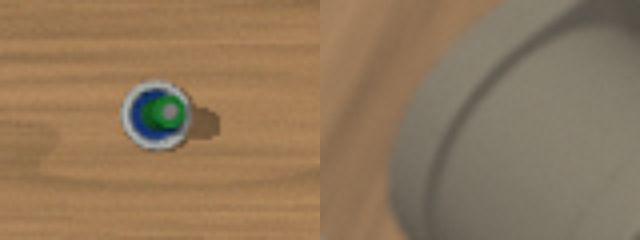

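The small mount stands upright inside the small dish. Now gripping the medium one.

```bash
python3 -m creep '0 0 -.15 0 0 0;0 0 -.3 0 0 0;0 0 -.4 0 0 0;0 0 -.46 0 0 0;0 0 -.467 0 0 0'
python3 -m creep '0 0 0 0 0 0;0 0 0 0 0 0;0 0 0 0 0 0;0 0 0 0 0 0;0 0 0 0 0 0' -1 50
python3 -m creep '0 0 0 0 0 0;0 0 .02 0 0 0;0 0 .1 0 0 0;0 0 .22 0 0 0;0 0 .35 0 0 0'
python3 -m creep '.16 -.1 0 0 0 0;.32 -.2 0 0 0 0;.5 -.31 0 0 0 0;.66 -.41 0 0 0 0;.8 -.5 0 0 0 0'
```

```text
t: 12.28
ee_pos: [0.3528, 0.3139, 0.0066]
tcp_rot: [-3.14, 0.001, 1.204]
force: [1.6, 0.4, -0.4]
opening: 0.0856
gripper_force: 0.0
t: 12.9
ee_pos: [0.3538, 0.3145, 0.0083]
tcp_rot: [3.14, -0.001, 1.204]
force: [-1.2, -1.1, 8.8]
opening: 0.0367
gripper_force: 49.2
t: 13.52
ee_pos: [0.3528, 0.3138, 0.1134]
tcp_rot: [-3.141, 0.0, 1.205]
force: [1.4, 0.1, -1.4]
opening: 0.0362
gripper_force: 50.1
t: 14.15
ee_pos: [0.595, 0.1622, 0.1125]
tcp_rot: [3.141, -0.0, 1.203]
force: [1.0, 1.0, -1.4]
opening: 0.0364
gripper_force: 50.1
```

```bash
python3 -m creep '.1 -.07 0 0 0 0;.16 -.11 0 0 0 0;.168 -.117 0 0 0 0;.168 -.117 0 0 0 0;.168 -.117 0 0 0 0'
python3 -m creep '0 0 -.12 0 0 0;0 0 -.22 0 0 0;0 0 -.29 0 0 0;0 0 -.325 0 0 0;0 0 -.333 0 0 0'
python3 -m creep '0 0 0 0 0 0;0 0 0 0 0 0;0 0 0 0 0 0;0 0 0 0 0 0;0 0 0 0 0 0'
python3 -m creep '0 0 0 0 0 0;0 0 0 0 0 0;0 0 0 0 0 0;0 0 0 0 0 0;0 0 0 0 0 0' 1
python3 -m creep '0 0 .05 0 0 0;0 0 .15 0 0 0;0 0 .3 0 0 0;0 0 .42 0 0 0;0 0 .45 0 0 0'
python3 -m creep '-.2 -.07 0 0 0 0;-.4 -.14 0 0 0 0;-.54 -.2 0 0 0 0;-.6 -.23 0 0 0 0;-.607 -.232 0 0 0 0'
```

```text
t: 14.78
ee_pos: [0.6427, 0.1303, 0.1125]
tcp_rot: [-3.141, -0.0, 1.206]
force: [0.3, 0.3, -0.8]
opening: 0.0364
gripper_force: 50.1
t: 15.4
ee_pos: [0.6435, 0.1292, 0.0122]
tcp_rot: [-3.141, -0.0, 1.205]
force: [0.0, -0.1, -0.2]
opening: 0.0364
gripper_force: 50.1
t: 16.02
ee_pos: [0.6437, 0.1289, 0.0124]
tcp_rot: [3.142, -0.0, 1.204]
force: [0.2, -0.2, -0.3]
opening: 0.0366
gripper_force: 50.1
t: 16.65
ee_pos: [0.6436, 0.129, 0.0123]
tcp_rot: [-3.142, -0.0, 1.204]
force: [-0.2, 0.2, 0.2]
opening: 0.0856
gripper_force: 0.0
t: 17.27
ee_pos: [0.6451, 0.1298, 0.1517]
tcp_rot: [3.137, -0.003, 1.204]
force: [0.4, -0.0, -0.0]
opening: 0.0852
gripper_force: 0.0
t: 17.9
ee_pos: [0.4605, 0.0583, 0.1473]
tcp_rot: [3.141, 0.001, 1.203]
force: [0.7, -0.4, 1.0]
opening: 0.0853
gripper_force: 0.0
```

```bash
python3 -m creep '0 0 -.15 0 0 0;0 0 -.3 0 0 0;0 0 -.4 0 0 0;0 0 -.46 0 0 0;0 0 -.471 0 0 0'
python3 -m creep '0 0 0 0 0 0;0 0 0 0 0 0;0 0 0 0 0 0;0 0 0 0 0 0;0 0 0 0 0 0' -1 60
python3 -m creep '0 0 0 0 0 0;0 0 .02 0 0 0;0 0 .1 0 0 0;0 0 .22 0 0 0;0 0 .35 0 0 0'
python3 -m creep '.03 .17 0 0 0 0;.06 .36 0 0 0 0;.09 .55 0 0 0 0;.12 .74 0 0 0 0;.14 .9 0 0 0 0'
python3 -m creep '.02 .17 0 0 0 0;.03 .27 0 0 0 0;.03 .28 0 0 0 0;.03 .28 0 0 0 0;.03 .28 0 0 0 0'
python3 - <<'E'
from h import *
t=imaging.read_camera("top");s=imaging.read_camera("side")
cv2.imwrite("pics/lg.png",np.hstack([cv2.resize(i[:,:,::-1],(400,400)) for i in(t[130:270,130:270],s[230:370,200:340],)]+[cv2.resize(t[120:190,250:320,::-1],(0,0),fx=0,fy=0,dst=None) if 0 else cv2.resize(t[120:190,250:320,::-1],(0,0),fx=1,fy=400/70)][:0]))
print(blobs("side","green",s));print(blobs("top","green",t))
E
```

```text
t: 18.52
ee_pos: [0.4613, 0.0599, 0.0051]
tcp_rot: [-3.14, -0.0, 1.205]
force: [-0.3, -0.0, -0.2]
opening: 0.0854
gripper_force: 0.0
t: 19.15
ee_pos: [0.4625, 0.0595, 0.0075]
tcp_rot: [3.139, -0.001, 1.204]
force: [-0.8, 0.1, 7.7]
opening: 0.0482
gripper_force: 60.9
t: 19.77
ee_pos: [0.4612, 0.0594, 0.1124]
tcp_rot: [-3.141, -0.0, 1.204]
force: [0.1, -0.2, -0.3]
opening: 0.0485
gripper_force: 62.0
t: 20.4
ee_pos: [0.5037, 0.3315, 0.1116]
tcp_rot: [3.141, -0.001, 1.204]
force: [1.2, -0.0, -1.0]
opening: 0.0485
gripper_force: 62.0
t: 21.02
ee_pos: [0.5133, 0.4117, 0.1112]
tcp_rot: [3.141, 0.001, 1.202]
force: [0.1, 0.4, -1.2]
opening: 0.0482
gripper_force: 62.1
[(array([261, 306]), array([551.2, 371.1,  34.2,  71.5, 127. ])), (array([360, 174]), array([452.7, -70.5,  34.4,  71.7,  76.9]))]
[(array([355, 222]), array([452.1, -68.6,  29.2,  55.2,  72.9])), (array([469, 192]), array([ 540.9, -411.1,   21. ,   30.3,   90.1])), (array([289, 157]), array([6.446e+02, 1.279e+02, 3.560e+01, 3.890e+01, 2.000e-01]))]
```

View pics/lg.png

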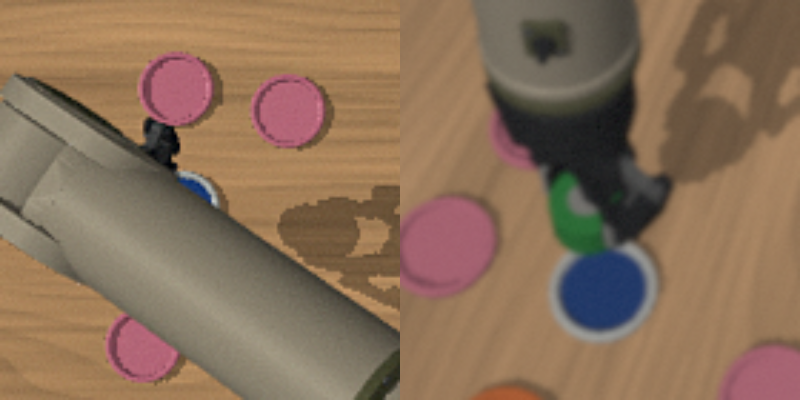

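The large puck is held level over the large dish, and the medium one is centred in its own dish. Lowering, then going to the block.

```bash
python3 -m creep '0 0 -.12 0 0 0;0 0 -.22 0 0 0;0 0 -.29 0 0 0;0 0 -.325 0 0 0;0 0 -.332 0 0 0'
python3 -m creep '0 0 0 0 0 0;0 0 0 0 0 0;0 0 0 0 0 0;0 0 0 0 0 0;0 0 0 0 0 0'
python3 -m creep '0 0 0 0 0 0;0 0 0 0 0 0;0 0 0 0 0 0;0 0 0 0 0 0;0 0 0 0 0 0' 1
python3 -m creep '0 0 .05 0 0 0;0 0 .15 0 0 0;0 0 .3 0 0 0;0 0 .42 0 0 0;0 0 .45 0 0 0'
python3 -m creep '-.02 -.17 0 0 0 0;-.04 -.34 0 0 0 0;-.06 -.5 0 0 0 .03;-.08 -.65 0 0 0 .06;-.1 -.8 0 0 0 .1'
python3 -m creep '-.02 -.18 0 0 0 0;-.04 -.36 0 0 0 0;-.06 -.54 0 0 0 0;-.08 -.7 0 0 0 0;-.1 -.81 0 0 0 0'
python3 -m creep '0 0 0 0 0 0;0 0 0 0 0 0;0 0 0 0 0 0;0 0 0 0 0 0;0 0 0 0 0 0'
```

```text
t: 21.75
ee_pos: [0.5126, 0.4133, 0.0113]
tcp_rot: [-3.141, 0.0, 1.204]
force: [0.3, -0.2, -0.7]
opening: 0.0481
gripper_force: 62.1
t: 22.38
ee_pos: [0.5125, 0.4134, 0.0115]
tcp_rot: [3.142, -0.0, 1.204]
force: [0.9, 0.2, -0.7]
opening: 0.0485
gripper_force: 62.1
t: 23.0
ee_pos: [0.5125, 0.4134, 0.0114]
tcp_rot: [-3.142, -0.0, 1.204]
force: [-0.7, 0.7, -0.2]
opening: 0.0856
gripper_force: 0.0
t: 23.62
ee_pos: [0.5134, 0.4148, 0.1508]
tcp_rot: [3.139, -0.005, 1.204]
force: [-1.1, -0.4, -0.7]
opening: 0.0853
gripper_force: 0.0
t: 24.25
ee_pos: [0.4819, 0.1716, 0.1462]
tcp_rot: [-3.141, 0.001, 1.283]
force: [0.4, -0.3, 0.3]
opening: 0.0857
gripper_force: 0.0
t: 24.88
ee_pos: [0.4516, -0.0722, 0.1463]
tcp_rot: [-3.141, 0.001, 1.28]
force: [0.3, 0.1, -0.6]
opening: 0.0853
gripper_force: 0.0
t: 25.5
ee_pos: [0.4526, -0.0691, 0.1463]
tcp_rot: [-3.141, -0.0, 1.284]
force: [0.6, 0.3, -0.6]
opening: 0.0852
gripper_force: 0.0
```

```bash
python3 -m creep '0 0 -.15 0 0 0;0 0 -.3 0 0 0;0 0 -.4 0 0 0;0 0 -.45 0 0 0;0 0 -.46 0 0 0'
python3 -m creep '0 0 0 0 0 0;0 0 0 0 0 0;0 0 0 0 0 0;0 0 0 0 0 0;0 0 0 0 0 0' -1 60
python3 -m creep '0 0 0 0 0 0;0 0 .02 0 0 0;0 0 .1 0 0 0;0 0 .22 0 0 0;0 0 .35 0 0 0'
python3 -m creep '.07 -.04 0 0 0 .15;.15 -.09 0 0 0 .3;.25 -.15 0 0 0 .47;.34 -.2 0 0 0 .64;.43 -.24 0 0 0 .8'
python3 -m creep '.06 -.04 0 0 0 .2;.1 -.06 0 0 0 .35;.1 -.06 0 0 0 .38;.1 -.06 0 0 0 .38;.1 -.06 0 0 0 .38'
python3 - <<'E'
from h import *
t=imaging.read_camera("top");s=imaging.read_camera("side")
cv2.imwrite("pics/bl.png",np.hstack([cv2.resize(i[:,:,::-1],(400,400)) for i in(t[120:220,335:435],s[70:190,250:370])]))
print(blobs("side","green",s));print(blobs("top","green",t))
E
```

```text
t: 26.12
ee_pos: [0.4524, -0.0694, 0.008]
tcp_rot: [-3.141, -0.0, 1.283]
force: [-0.5, -0.6, 0.1]
opening: 0.0854
gripper_force: 0.0
t: 26.75
ee_pos: [0.4532, -0.0699, 0.0093]
tcp_rot: [3.14, 0.0, 1.283]
force: [-1.9, 0.4, 7.0]
opening: 0.029
gripper_force: 60.1
t: 27.38
ee_pos: [0.452, -0.0694, 0.1145]
tcp_rot: [-3.141, -0.0, 1.283]
force: [0.4, 1.2, -0.9]
opening: 0.0287
gripper_force: 59.3
t: 28.0
ee_pos: [0.5821, -0.1426, 0.1135]
tcp_rot: [-3.141, -0.0, 1.915]
force: [0.5, -0.1, -0.3]
opening: 0.0286
gripper_force: 59.4
t: 28.62
ee_pos: [0.6111, -0.1593, 0.1136]
tcp_rot: [-3.141, 0.0, 2.209]
force: [-0.2, -0.6, -0.7]
opening: 0.0291
gripper_force: 59.4
[(array([268, 327]), array([515. , 411.7,  49.4,  58.1, 109. ])), (array([265, 208]), array([645.8, 125.2,  35.4,  53.9, 112.8])), (array([317, 114]), array([ 649.1, -288.9,   34.8,   92.3,  109.3])), (array([360, 100]), array([ 541.2, -410.7,   16.4,   49.1,  104.7]))]
[(array([192, 200]), array([513.7, 415.1,  47.2,  52.9,  90.1])), (array([470, 192]), array([ 540.4, -411.1,   23.4,   30.8,  101.3])), (array([386, 168]), array([ 613.2, -159.8,   24.7,   30.9,   39.5])), (array([289, 157]), array([6.447e+02, 1.279e+02, 3.560e+01, 3.890e+01, 2.000e-01]))]
```

View pics/bl.png

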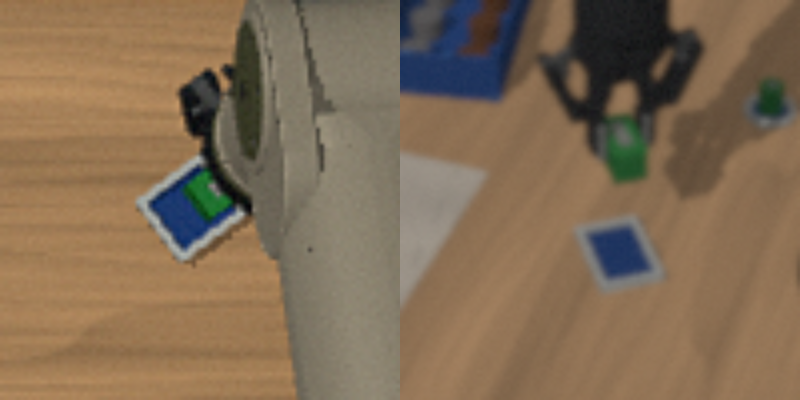

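The block is held level and lined up with the rectangular dish. The small mount stands in its dish in the background.

```bash
python3 -m creep '0 0 -.12 0 0 0;0 0 -.22 0 0 0;0 0 -.29 0 0 0;0 0 -.325 0 0 0;0 0 -.334 0 0 0'
python3 -m creep '0 0 0 0 0 0;0 0 0 0 0 0;0 0 0 0 0 0;0 0 0 0 0 0;0 0 0 0 0 0'
python3 -m creep '0 0 0 0 0 0;0 0 0 0 0 0;0 0 0 0 0 0;0 0 0 0 0 0;0 0 0 0 0 0' 1
python3 -m creep '0 0 .05 0 0 0;0 0 .15 0 0 0;0 0 .3 0 0 0;0 0 .45 0 0 0;0 0 .6 0 0 0'
python3 -m creep '-.1 -.15 0 0 0 0;-.2 -.3 0 0 0 0;-.3 -.45 0 0 0 0;-.4 -.6 0 0 0 0;-.5 -.75 0 0 0 0'
python3 -m creep '0 -.18 0 0 0 0;-.05 -.36 0 0 0 0;-.1 -.5 0 0 0 0;-.1 -.5 0 0 0 0;-.1 -.5 0 0 0 0'
python3 - <<'E'
from h import *
t=imaging.read_camera("top");s=imaging.read_camera("side")
cv2.imwrite("pics/end.png",np.vstack([cv2.resize(t[140:270,140:500,::-1],(800,289)),cv2.resize(s[70:370,200:430,::-1],(800,300))]))
for n,i in(("top",t),("side",s)):
    for p,r in blobs(n,"green",i):print(n,p,r)
E
```

```text
t: 29.35
ee_pos: [0.6116, -0.1596, 0.0131]
tcp_rot: [-3.142, -0.0, 2.21]
force: [-0.3, 0.5, 0.4]
opening: 0.0289
gripper_force: 59.4
t: 29.98
ee_pos: [0.6115, -0.1597, 0.0133]
tcp_rot: [-3.142, 0.0, 2.209]
force: [0.2, 0.4, -0.9]
opening: 0.0286
gripper_force: 59.4
t: 30.6
ee_pos: [0.6115, -0.1597, 0.0132]
tcp_rot: [-3.142, -0.0, 2.21]
force: [0.2, 1.0, 0.5]
opening: 0.0853
gripper_force: 0.0
t: 31.22
ee_pos: [0.6115, -0.1594, 0.196]
tcp_rot: [3.141, 0.001, 2.21]
force: [0.7, -0.6, -1.3]
opening: 0.0854
gripper_force: 0.0
t: 31.85
ee_pos: [0.4606, -0.3859, 0.1946]
tcp_rot: [3.141, 0.001, 2.21]
force: [1.3, -0.3, -0.0]
opening: 0.085
gripper_force: 0.0
t: 32.48
ee_pos: [0.4321, -0.5339, 0.1939]
tcp_rot: [3.14, 0.0, 2.21]
force: [0.2, 1.0, 0.8]
opening: 0.0855
gripper_force: 0.0
top [192 200] [513.6 415.2  47.2  52.9  90.1]
top [469 192] [ 540.9 -411.1   21.    30.3   90.1]
top [385 169] [ 611.  -159.4   29.8   59.6  126.6]
top [289 157] [6.445e+02 1.279e+02 3.560e+01 3.890e+01 2.000e-01]
side [267 327] [515.  411.7  49.5  58.1 109. ]
side [265 208] [645.8 125.2  35.4  53.9 112.8]
side [316 142] [ 611.9 -162.6   35.7   80.3  125.3]
side [360 100] [ 541.4 -412.3   20.6   49.    98. ]
```

View pics/end.png

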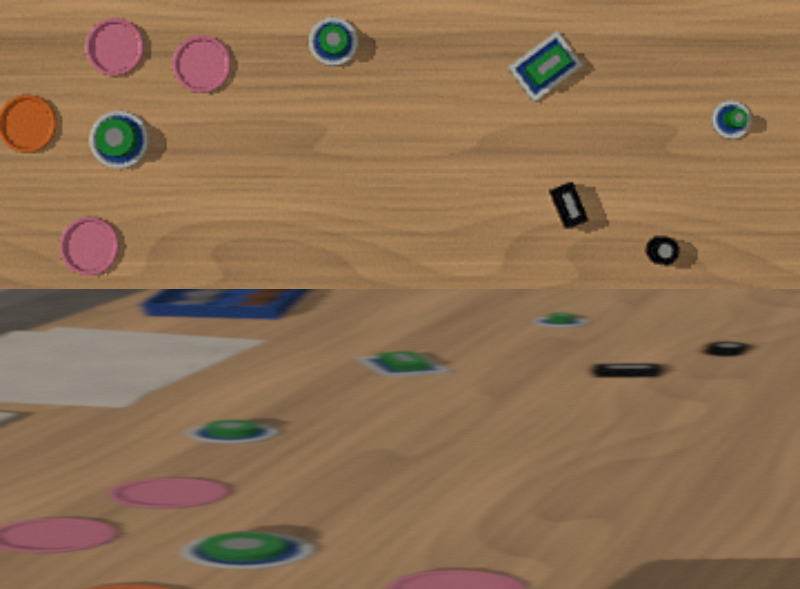

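All four mounts sit in their dishes with the steel face up, and the black mounts have not moved. Handing in.

```bash
python3 -c "
from plant import bot;print(bot.job_done())"
```

```text
the job is handed in; nothing more can be done
None
```

All four green mounts are flat in their matching dishes with the steel face up, the black mounts are untouched, and the job was handed in at about 33 s of the 99 s limit.

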